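# Push a spoiled cast under the spring flap of the plaster scrap box

## Robot

A 7-joint arm with a two-finger parallel gripper is mounted at the origin on the work surface. World frame = base frame: x ahead of the robot, y to its left, z up, the work surface at z = 0. Lengths are in m, angles in rad, forces in N, time in s.
With the tool pointing down it reaches from about 0.4 to 0.875 m from the base axis. Payload 4.4 kg.
Tool frame: the origin (TCP) lies midway between the tips of the shut fingers; the grasp point (between the pads) lies 19 mm behind it; z points along the fingers, y is the line along which they close (so a half turn about z gives the same grasp; the last joint's range is limited). The gripper opens to 85 mm and grips with 20 to 120 N. Pads are 22 mm wide; open, the fingers measure 114 mm over their backs; the gripper's body (76 mm by 85 mm) begins 54 mm behind the grasp point. The pads swing forward as they close: fully open they stand 13 mm farther back than shut.
Start: joints at [1.047, 0.628, 0.038, 1.517, -0.027, 0.996, -0.02], TCP at [0.287, -0.583, 0.211] pointing down, gripper open.
Joint ranges: [-3.06, 3.06], [-0.37, 2.12], [-1.25, 1.32], [0.18, 2.47], [-1.1, 4.24], [0.23, 1.98], [-2.94, 2.94]. Speed limits (rad/s): [2.57, 2.57, 3.14, 3.14, 3.14, 3.14, 3.14].

## Interface

Orientations are given as a unit quaternion [x, y, z, w].
In Python, from plant import r gives the robot as it stands. The module is installed in compiled form; this text tells all that it offers.
- The arm moves only by the tool jog_arm, never from a script. Its argument "series" is a list that holds one entry, the list of rows, each a list of 4 numbers: the shift along the tool's x, y, z in units of 0.12 m (1.0 is 0.12 m), then the turn about the tool's z in units of pi/2 rad (1.0 is pi/2 rad). In form: [[[tx, ty, tz, turn], ...]]. A call has 1 to 5 rows; each row is the pose to reach, as a shift and turn from the pose commanded when the call began, along the tool's axes at that moment; what a row does not reach only later rows make up. A row lasts 1/12 s, in which the tool goes at most 41.7 mm and 7.16 degrees, less where a joint would pass 70% of its speed; a pose out of reach is approached as far as the arm can. A call with a number of a shift or a turn outside -1 to 1 is refused whole. A call with a gripper value outside its range is refused whole. "gripper" is the closure, from -1 (fully open) to 1 (shut), set as the call begins (left out, the last holds). The fingers move at their own pace and stop on an object; "squeeze" is the grip in N (left out, the last holds). Time passes only in rows, so rows that repeat a pose let the fingers close. It gives the time, the measured TCP pose, the force, the opening and the grip force at its end, in the units of the state.
- r.sense(): the state, without advancing time (a new reading comes with each control period).
- r.grab_frame(name): name is "scene" or "side" or "wrist"; returns the picture (420x560x3 uint8, red, green, blue); there is no depth.
- r.camera_model(name): a dict with "intrinsics" (3x3 intrinsics, pixels), "k1" (the pictures are not rectified: a ray, as slopes to the right and down, at radius r is drawn at 1 + k1 r^2 times it, then the intrinsics apply), "R" (3x3) and "t" (3): a world point X has camera coordinates R X + t. Camera axes: x right, y down, z forward; pixel columns grow to the right and rows downward; lengths in m; the calibration is good to about 2 mm. A picture is of the moment at which its call begins: read the wrist's pose just before it. camera_model takes no time and is no camera call; for the wrist camera it gives the pose at the moment of the call.
- r.close_job(): hands the job in; it is judged then, once.
The state is a dict: "time_s": time; "joints": joint angles; "dq": joint speeds; "effort": joint torques, N m; "position": TCP position; "tool_rot": TCP orientation; "ft_force": force on the tool from outside, world axes, zero at the start; "torque": the same for the moment, N m; "grip_width": finger opening in m; "grasp_force": force on a finger pad.
Only numpy, scipy, OpenCV 4.12 (cv2) and the standard library are available. Lean on these libraries where they do the work, as an engineer would, in place of code of your own. Each camera call takes 0.05 s, during which the arm holds its last target. There are 200 camera calls.

## Task

Throw away the spoiled stone cast that lies on top of the plaster scrap box: hold the box's spring-closed flap open with one fingertip (its finger lever, pushed away from you, lifts it) and with the other fingertip push the cast along the top, under the flap, until it drops through the hole. Keep the flap open until the cast has dropped in, then let it close and take the hand away. Only slide the cast, gently, never pinch it or pick it up, and leave the dappen dish, the flask, the shade guide and the impression tray where they are.

Things in the scene. Friction and masses are not known exactly. Their poses are not given: they have to be found in the camera images.
- scrap_box: Plaster scrap box, fixed: low sheet-steel box 250 (x) by 190 (y) by 62 mm high. Origin: centre of its underside, on the bench; x points away from the operator, y left, z up; turned by up to 0.3 rad. Its flat top, 62 mm up, is a shelf, with a rim 6 mm high and 4 mm wide along the left and right edges. Inside it is empty, floor at 6 mm. The flap covers a hole in the top.
- drop_hole (a point): Middle of the rectangular drop hole, level with the top: box x = +29, y = 0, z = 62 mm. The hole is 38 mm along x (from +10 to +48) and 68 mm along y (-34 to +34). The shut flap lies flat over it.
- flap_hinge (a point): Middle of the flap's hinge line, at the hole's far side: box x = +50, y = 0, z = 66 mm; the line runs along the box's y. The flap is a steel plate 42 mm (x) by 72 mm (y), 3 mm thick; its near edge (box x = +8 mm when shut) swings up and away from the operator. That edge must be more than 19 mm up for the cast to pass.
- flap (a joint): Opening angle of the flap in rad: 0 shut, flat over the hole; stop at 1.35. A spring always closes it (0.08 N m shut, 0.15 N m fully open: 2 to 5 N at the lever bar); it never stays open by itself. It opens upward only, so the cast cannot push it open.
- lever_bar (a point): On the level bar of the flap's finger lever, 8 mm steel rod in one piece with the flap. An arm rises from the hinge's left end (box y = +40), 40 mm long, leaning 35 deg to the operator; at its top the bar runs left to y = +79; this point: y = +58, x = +27, z = 99 mm, shut. Pushed to box +x it swings up the flap: x = +50 at 0.61 rad, +70 at 1.13; z 96 to 106. Free room below the bar.
- cast: Spoiled stone cast, loose: white plaster block 24 (x) by 38 (y) by 14 mm high, with three tooth crowns in a row on top, 19 mm high in all; 22 to 45 g. Origin: centre of its underside. It lies on the shelf, on the operator's side of the flap, within 8 mm of the hole's middle line, centre 32 to 70 mm before the hole; one long side faces the flap, one the operator, square to 0.2 rad.
- dappen_dish: Squat amber glass dappen dish, 37 mm across, 24 mm high, standing loose on the shelf near its right edge, beside the flap. Origin: centre of its underside. To be left alone.
- denture_flask: Brass denture flask, about 86 by 103 mm, 70 mm high, standing on the bench left of the box. Origin: centre of its underside. To be left alone.
- shade_guide: Shade guide: a row of blue plastic tabs in a steel holder, 42 by 150 mm, 71 mm high, on the bench behind the box. Origin: centre of its underside. To be left alone.
- impression_tray: Chrome perforated horseshoe impression tray with a flat handle, about 65 mm wide, 16 mm high, lying on the white enamel turntable (210 mm across, top 30 mm above the bench) to the right of the box. Origin: centre of its underside. To be left alone.
There are look-alikes about, which are no part of the job. There is more than one size of the cast; the one meant has the size given above.

How it is judged:
By the outcome, as a careful person would: the job done as asked, in the order asked, and still so for the second after the job is handed in, with the robot touching nothing.
It also fails if it takes over 51 s, if anything falls off the work surface, if the arm or the gripper's body presses on something with over 40 N, if the wrist force passes 120 N, or if a joint passes its speed limit or range.

## Working session

There is one attempt and no reset: what is moved stays moved. The work goes in short steps, Python scripts to look and compute and a tool call to move; the robot and the scene stay as the last step left them, time stands still between calls to the robot, and variables do not carry over. Pictures are saved under pics/ and viewed, at most 10 in all, crops included, and the job is handed in when it is done.

Besides the shell and the picture viewer there is one more tool, called after "Emit:" as name([rows], argument=value, ...), one row to a line, values as JSON. jog_arm: Moves the arm, as the interface text tells. Its arguments: {"type":"object","properties":{"series":{"type":"array","items":{"type":"array","items":{"type":"array","items":{"type":"number"}}}},"gripper":{"type":"number"},"squeeze":{"type":"number"}},"required":["series"]}

```bash
mkdir -p pics; cat > h.py <<'E'
import numpy as np,cv2
from plant import r
def snap(n,f):
    m=r.camera_model(n); im=r.grab_frame(n); cv2.imwrite(f'pics/{f}.png',cv2.cvtColor(im,cv2.COLOR_RGB2BGR)); return im,m
def ray(m,uv):
    K=np.array(m['intrinsics']);R=np.array(m['R']);t=np.array(m['t'])
    p=cv2.undistortPoints(np.array([[uv]],float),K,np.array([m['k1'],0,0,0.]))[0,0]
    return -R.T@t, R.T@np.array([p[0],p[1],1])
def onz(m,uv,z):
    c,d=ray(m,uv); return c+d*(z-c[2])/d[2]
def proj(m,X):
    K=np.array(m['intrinsics']);R=np.array(m['R']);t=np.array(m['t'])
    return cv2.projectPoints(np.array(X,float).reshape(-1,1,3),cv2.Rodrigues(R)[0],t,K,np.array([m['k1'],0,0,0.]))[0][:,0]
E
python3 - <<'E'
from h import *
for n in ('scene','side'):
    im,m=snap(n,n+'0'); c,_=ray(m,(280,210)); print(n,c,m['k1'])
s=r.sense();print(s)
E
```

```text
scene [1.12351265 0.27376211 0.77952901] 0.010986007109890991
side [0.19136167 0.71407659 0.87164614] -0.03016049372394787
{'time_s': 0.1, 'joints': array([ 1.0472204 ,  0.6292802 ,  0.0384595 ,  1.51826579, -0.02701045,
        0.99629473, -0.02000586]), 'dq': array([-0.00151683, -0.00390358,  0.00024423, -0.00277769,  0.00191016,
       -0.00053581, -0.00074792]), 'effort': array([ 2.48466611e-03, -5.64528179e+01,  1.22956574e+00, -1.93972528e+01,
        1.10441161e-02,  5.44518422e-03,  4.45294063e-05]), 'position': array([ 0.28702931, -0.58253011,  0.21036483]), 'tool_rot': array([ 9.73921605e-01,  2.26883139e-01, -2.05344692e-04, -8.40131112e-04]), 'ft_force': array([-0.49119743,  0.02960018, -1.0939603 ]), 'torque': array([0.00144647, 0.05764438, 0.01133452]), 'grasp_force': 0.0, 'grip_width': 0.08537618894361546}
```

View pics/scene0.png

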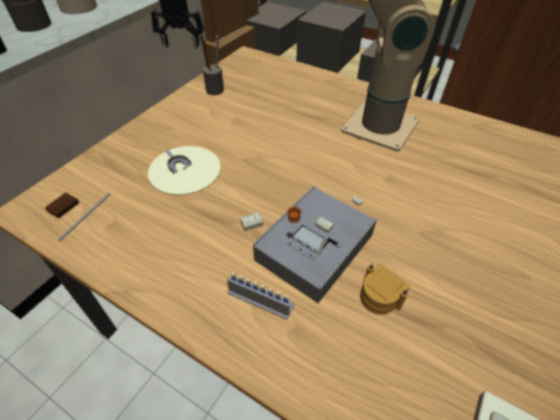

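View pics/side0.png

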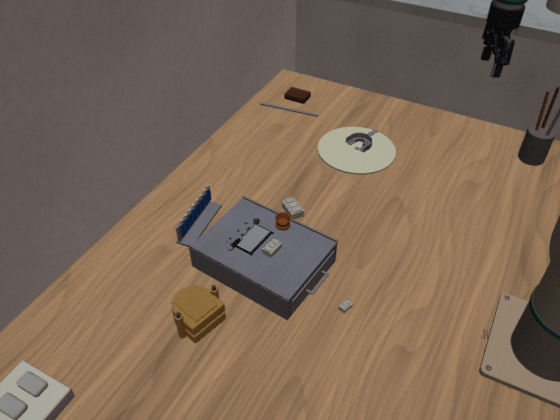

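The scene picture shows the box at about (315,240), with the cast at (324,223), the dish at (294,214) and the lever near (333,241). In the side picture the cast is at (272,247) and the lever at about (235,243). I'll enlarge both next.

```bash
python3 - <<'E'
import cv2,numpy as np
a=cv2.imread('pics/scene0.png')[175:300,245:405];b=cv2.imread('pics/side0.png')[190:315,180:340]
o=np.vstack([cv2.resize(x,None,fx=4.8,fy=4.8,interpolation=cv2.INTER_CUBIC) for x in(a,)]);cv2.imwrite('pics/c1.png',o)
cv2.imwrite('pics/c2.png',cv2.resize(b,None,fx=4.8,fy=4.8,interpolation=cv2.INTER_CUBIC))
E
```

```text
(no output)
```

View pics/c1.png

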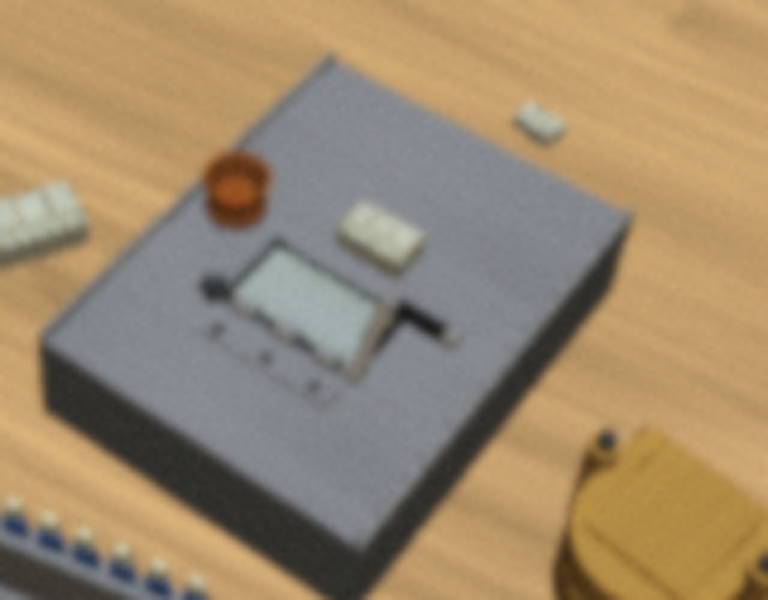

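View pics/c2.png

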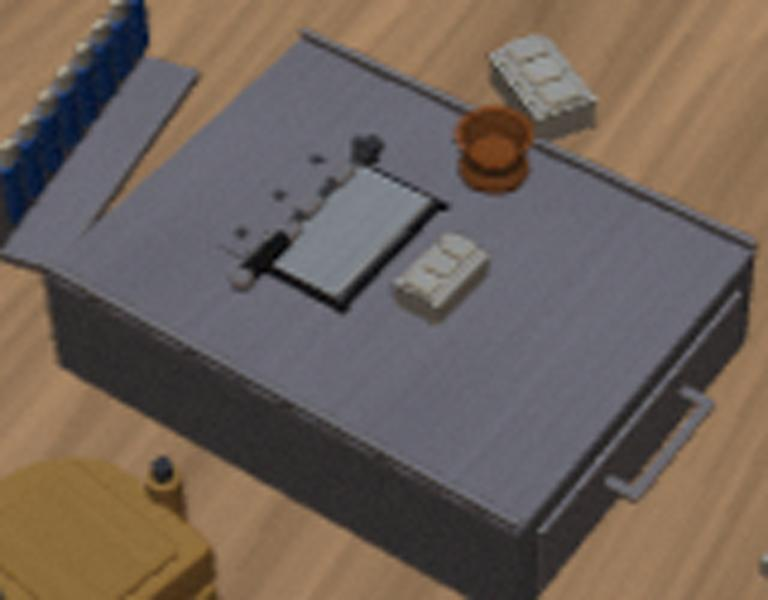

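The crops show the four top corners of the box, the cast (its long side faces the flap), and the lever's black grip with a light tip. I'll compute positions from these.

```bash
cat > meas.py <<'E'
from h import *
from scipy.optimize import least_squares
M={n:r.camera_model(n) for n in('scene','side')}
sc=lambda p:np.array(p)/4.8+[245,175]; sd=lambda p:np.array(p)/4.8+[180,190]
loc=dict(nr=(-.125,-.095,.068),nl=(-.125,.095,.068),fl=(.125,.095,.068),fr=(.125,-.095,.068))
S=dict(nr=(332,58),nl=(632,213),fl=(362,550),fr=(43,342)); D=dict(nl=(522,528),nr=(755,243),fr=(303,32),fl=(48,275))
for k in loc: print(k,onz(M['scene'],sc(S[k]),.068).round(4),onz(M['side'],sd(D[k]),.068).round(4))
def W(q,p): c,s=np.cos(q[2]),np.sin(q[2]); p=np.array(p); return np.array([q[0]+c*p[0]-s*p[1],q[1]+s*p[0]+c*p[1],p[2]])
def f(q): return np.concatenate([proj(M[n],W(q,loc[k]))[0]-g(P[k]) for n,g,P in(('scene',sc,S),('side',sd,D)) for k in loc])
o=least_squares(f,[.6,.0,0]); q=o.x; print('box',q,f(q).round(1)); np.save('box.npy',q)
def toB(X): c,s=np.cos(q[2]),np.sin(q[2]); d=X-np.array([q[0],q[1],0]); return np.array([c*d[0]+s*d[1],-s*d[0]+c*d[1],X[2]])
# lever tip, by two rays
def tri(a,b):
    A=[];B=[]
    for n,uv in(('scene',a),('side',b)):
        c,d=ray(M[n],uv);d/=np.linalg.norm(d);P=np.eye(3)-np.outer(d,d);A.append(P);B.append(P@c)
    return np.linalg.lstsq(np.vstack(A),np.hstack(B),rcond=None)[0]
print('bar tip',toB(tri(sc((455,342)),sd((242,278)))))
for n,g,w in(('scene',sc,(335,195,430,278)),('side',sd,(385,225,495,325))):
    a=g(w[:2]).astype(int);b=g(w[2:]).astype(int)
    im=cv2.imread(f'pics/{n}0.png')[a[1]:b[1],a[0]:b[0]].astype(int)
    m=((im[...,2]-im[...,0])>3).astype(np.uint8)
    k,l,st,ce=cv2.connectedComponentsWithStats(m); i=1+st[1:,4].argmax()
    ys,xs=np.nonzero(l==i); rc=cv2.minAreaRect(np.c_[xs,ys].astype(np.float32)); uv=ce[i]+a
    X=toB(onz(M[n],uv,.071)); print('cast',n,st[i],uv,X)
# corners by eye of block outline
print('dish',toB(tri(sc((237,187)),sd((493,150)))))
for p,z in(((368,200),.079),((342,236),.07),((402,272),.064),((424,240),.076)): print('c',toB(onz(M['scene'],sc(p),z)))
for p,z in(((395,290),.066),((436,320),.064),((488,265),.07),((455,236),.08)): print('d',toB(onz(M['side'],sd(p),z)))
E
python3 meas.py
```

```text
nr [ 0.4505 -0.0204  0.068 ] [ 0.4412 -0.0223  0.068 ]
nl [0.4698 0.1625 0.068 ] [0.4608 0.1634 0.068 ]
fl [0.7168 0.1352 0.068 ] [0.7039 0.1387 0.068 ]
fr [ 0.6964 -0.0472  0.068 ] [ 0.6873 -0.0495  0.068 ]
box [ 0.57712494  0.05611613 -0.1070367 ] [-0.1 -2.4  1.6 -1.6  2.  -1.4 -0.4 -2.3 -0.1 -1.1 -1.2 -0.2 -2.6 -1.7
 -1.  -1.1]
bar tip [0.02801864 0.07291864 0.09762933]
cast scene [  1   2  19  15 177] [323.76271186 224.53107345] [-0.02217505  0.00236491  0.071     ]
cast side [  2   2  20  19 171] [271.14619883 248.30409357] [-0.02570198  0.00572564  0.071     ]
dish [-0.00318072 -0.07136115  0.07479806]
c [-0.03388912 -0.01220733  0.079     ]
c [-0.01273907 -0.01296443  0.07      ]
c [-0.0161063   0.02130584  0.064     ]
c [-0.0311969   0.02313502  0.076     ]
d [-0.01123448  0.01709082  0.066     ]
d [-0.03467736  0.01997444  0.064     ]
d [-0.03830542 -0.01448701  0.07      ]
d [-0.02212009 -0.01293597  0.08      ]
```

```bash
sed -i 's#np.array(p)/4.8+#(np.array(p)+.5)/4.8-.5+#g; s#,\.068)#,.063)#g' meas.py; python3 meas.py
```

```text
nr [ 0.445  -0.0241  0.063 ] [ 0.4439 -0.0275  0.063 ]
nl [0.4645 0.1604 0.063 ] [0.4636 0.1594 0.063 ]
fl [0.7136 0.1331 0.063 ] [0.7084 0.1346 0.063 ]
fr [ 0.6929 -0.0509  0.063 ] [ 0.6919 -0.055   0.063 ]
box [ 0.57758346  0.05331467 -0.10639161] [-0.9 -0.9  0.4 -0.2  0.9 -0.3 -1.  -1.   0.4  0.  -0.3  0.6 -1.4 -0.6
 -0.1  0.2]
bar tip [0.02799483 0.07525872 0.09865378]
cast scene [  1   2  19  15 177] [323.76271186 224.53107345] [-0.02292693  0.00511614  0.071     ]
cast side [  3   2  20  19 171] [271.14619883 248.30409357] [-0.02645169  0.00847915  0.071     ]
dish [-0.00318926 -0.06893638  0.0759594 ]
c [-0.03513235 -0.01090984  0.079     ]
c [-0.01395504 -0.01167135  0.07      ]
c [-0.01729526  0.02264634  0.064     ]
c [-0.03240564  0.02448563  0.076     ]
d [-0.01065618  0.01938676  0.066     ]
d [-0.03412735  0.02229271  0.064     ]
d [-0.03776001 -0.01220178  0.07      ]
d [-0.02155878 -0.0106654   0.08      ]
```

```bash
cat > plan.py <<'E'
import sys
from h import *
from scipy.spatial.transform import Rotation as Rt
q=np.load('box.npy')
def rel(CR,alpha,w,z):
    "CR: box xy (mm) of the right finger's pushing corner; alpha deg; w mm; z m -> move units"
    a=np.radians(alpha);u=np.array([np.cos(a),np.sin(a)])
    b=(np.array(CR)+u*w/2-11*np.array([u[1],-u[0]]))/1e3
    c,s=np.cos(q[2]),np.sin(q[2]); T=np.array([q[0]+c*b[0]-s*b[1],q[1]+s*b[0]+c*b[1],z])
    S=r.sense();R=Rt.from_quat(S['tool_rot']).as_matrix();d=R.T@(T-S['position'])
    yaw=np.arctan2(R[1,1],R[0,1]); dy=(a+q[2]-yaw+np.pi)%(2*np.pi)-np.pi
    print('T',T.round(4),'shift/0.12',(d/.12).round(3),'turn',round(-dy/(np.pi/2),3))
def now():
    S=r.sense();R=Rt.from_quat(S['tool_rot']).as_matrix();w=S['grip_width'];y=R[:2,1]
    c,s=np.cos(q[2]),np.sin(q[2]);B=np.array([[c,s],[-s,c]]);u=B@y;p=B@(S['position'][:2]-q[:2]);n=11e-3*np.array([u[1],-u[0]])
    print('t',round(S['time_s'],2),'CR',((p-u*w/2+n)*1e3).round(1),'CL',((p+u*(w/2+.0145)+n)*1e3).round(1),'alpha',np.degrees(np.arctan2(u[1],u[0])).round(1),'w',round(w*1e3,1),'z',S['position'][2].round(4),'tilt',R[:,2].round(3),'F',S['ft_force'].round(1),'j',S['joints'].round(2))
E
python3 -c "
from plan import *
now(); rel((-50,7),40.2,70.5,.21)"
```

```text
t 0.1 CR [-253.5 -632.9] CL [-200.1 -717.3] alpha -57.7 w 85.4 z 0.2104 tilt [-0.001  0.002 -1.   ] F [-0.5  0.  -1.1] j [ 1.05  0.63  0.04  1.52 -0.03  1.   -0.02]
T [0.5516 0.0945 0.21  ] shift/0.12 [ 4.471 -4.086  0.01 ] turn -1.088
```

Emit:
jog_arm([
  [[0.25, -0.23, 0, 0], [0.5, -0.46, 0, 0], [0.75, -0.7, 0, 0], [1, -0.92, 0, 0], [1, -0.92, 0, 0]],
], gripper=-0.66)

```text
time_s: 0.52
position: [0.3506, -0.4214, 0.2107]
tool_rot: [0.973, 0.232, 0.001, -0.004]
ft_force: [-0.5, 0.4, -0.4]
grip_width: 0.0709
grasp_force: 0.0
```

Emit:
jog_arm([
  [[0.25, -0.23, 0, 0], [0.5, -0.46, 0, 0], [0.75, -0.7, 0, 0], [1, -0.92, 0, 0], [1, -0.92, 0, 0]],
])

```text
time_s: 0.93
position: [0.4086, -0.2699, 0.211]
tool_rot: [0.972, 0.233, 0.001, -0.003]
ft_force: [0.4, 1.1, -0.7]
grip_width: 0.0709
grasp_force: 0.0
```

Emit:
jog_arm([
  [[0.25, -0.23, 0, 0], [0.5, -0.46, 0, 0], [0.75, -0.7, 0, 0], [1, -0.92, 0, 0], [1, -0.92, 0, 0]],
])

```text
time_s: 1.35
position: [0.4673, -0.1179, 0.2112]
tool_rot: [0.972, 0.233, 0.002, -0.002]
ft_force: [0.6, -0.3, 0.2]
grip_width: 0.0707
grasp_force: 0.0
```

Emit:
jog_arm([
  [[0.25, -0.23, 0, 0], [0.5, -0.46, 0, 0], [0.75, -0.7, 0, 0], [1, -0.92, 0, 0], [1, -0.92, 0, 0]],
])

```text
time_s: 1.77
position: [0.5257, 0.035, 0.2112]
tool_rot: [0.973, 0.233, 0.002, -0.003]
ft_force: [1.1, 1.0, 0.6]
grip_width: 0.0711
grasp_force: 0.0
```

Emit:
jog_arm([
  [[0, 0, 0, -0.08], [0, 0, 0, -0.16], [0, 0, 0, -0.24], [0, 0, 0, -0.32], [0, 0, 0, -0.4]],
])

```text
time_s: 2.18
position: [0.5226, 0.0243, 0.211]
tool_rot: [0.855, 0.518, -0.0, -0.0]
ft_force: [0.1, 0.2, -1.2]
grip_width: 0.0709
grasp_force: 0.0
```

Emit:
jog_arm([
  [[0, 0, 0, -0.08], [0, 0, 0, -0.16], [0, 0, 0, -0.24], [0, 0, 0, -0.32], [0, 0, 0, -0.4]],
])

```text
time_s: 2.6
position: [0.5227, 0.0242, 0.211]
tool_rot: [0.655, 0.756, -0.0, -0.0]
ft_force: [0.1, -1.0, 0.6]
grip_width: 0.0708
grasp_force: 0.0
```

```bash
python3 -c "
from plan import *
now(); rel((-50,7),40.2,70.5,.17)"
```

```text
t 2.6 CR [-83.1 -54.2] CL [ -0.4 -33.2] alpha 14.3 w 70.8 z 0.211 tilt [-0.001 -0.    -1.   ] F [ 0.1 -1.   0.6] j [ 0.15  0.47 -0.36  1.86  0.21  0.85 -0.17]
T [0.5516 0.0945 0.17  ] shift/0.12 [0.545 0.322 0.341] turn -0.288
```

Emit:
jog_arm([
  [[0.15, 0.08, 0.05, -0.07], [0.3, 0.16, 0.12, -0.14], [0.45, 0.25, 0.2, -0.21], [0.545, 0.322, 0.34, -0.288], [0.545, 0.322, 0.34, -0.288]],
])

```text
time_s: 3.02
position: [0.5516, 0.0975, 0.1678]
tool_rot: [0.468, 0.884, 0.0, -0.002]
ft_force: [-0.5, 0.0, 0.3]
grip_width: 0.071
grasp_force: 0.0
```

```bash
python3 -c "
from plan import *
now(); rel((-50,7),40.2,70.5,.056)
a,_=snap('wrist','w1'); b,_=snap('side','s1')
z=cv2.resize(b[120:320,150:350],(420,420))
cv2.imwrite('pics/v1.png',cv2.cvtColor(cv2.resize(np.hstack([a,z]),(800,343)),cv2.COLOR_RGB2BGR))
im,m=a,r.camera_model('wrist')
print(onz(m,(280,210),.062),m['t'])"
```

```text
t 3.02 CR [-50.5   9.9] CL [14.7 65.1] alpha 40.3 w 71.0 z 0.1678 tilt [-0.003  0.002 -1.   ] F [-0.5  0.   0.3] j [ 0.08  0.59 -0.46  1.81  0.34  0.83  0.05]
T [0.5516 0.0945 0.056 ] shift/0.12 [-0.025 -0.013  0.932] turn 0.001
[0.55842424 0.08703735 0.062     ] [-0.5115781  -0.24362316  0.27170663]
```

View pics/v1.png

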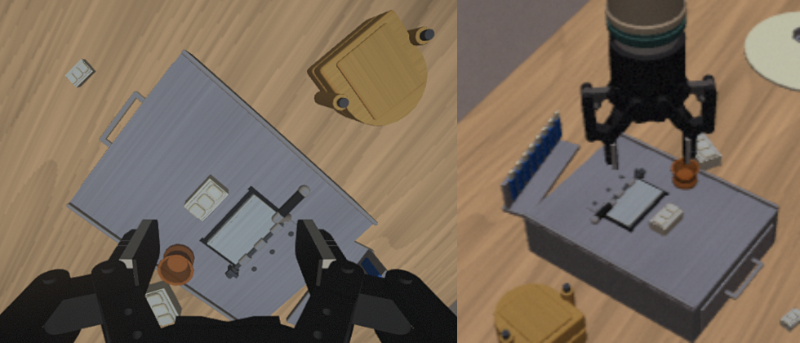

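The wrist picture shows the whole cast at about (252,243) in full-size pixels and the lever bar's tip at about (374,232). The fingers straddle them as planned. I'll use this closer view to refine the measurements.

```bash
cat > wm.py <<'E'
from plan import *
m=r.camera_model('wrist'); c,s=np.cos(q[2]),np.sin(q[2])
def tb(X): d=X[:2]-q[:2]; return (np.array([c*d[0]+s*d[1],-s*d[0]+c*d[1]])*1e3).round(1)
E
python3 - <<'E'
from wm import *
im=cv2.imread('pics/w1.png')
k=1/.8165
for n,p,z in(('nl',(184,50),.066),('nr',(70,205),.066),('fl',(376,220),.066),('flapNL',(257,188),.066),('flapNR',(203,238),.066),('bartip',(305,189),.099),('bar/arm',(279,214),.099)): print(n,tb(onz(m,np.array(p)*k,z)))
sub=im[200:290,210:295].astype(int); mk=(((sub.min(2)>120)&(sub[...,2]-sub[...,0]>-4))*1).astype(np.uint8)
n,l,st,ce=cv2.connectedComponentsWithStats(mk);i=1+st[1:,4].argmax();print(st[i],ce[i]+[210,200])
ys,xs=np.nonzero(l==i);rc=cv2.minAreaRect(np.c_[xs,ys].astype(np.float32));b=cv2.boxPoints(rc)+[210,200]
print('cast',tb(onz(m,ce[i]+[210,200],.072)),[tb(onz(m,x,.073)) for x in b])
cv2.imwrite('pics/w1c.png',cv2.resize(im[170:350,190:420],None,fx=3.3,fy=3.3,interpolation=cv2.INTER_CUBIC))
E
```

```text
nl [-121.5   91.2]
nr [-122.8  -96.2]
fl [124.7  88.4]
flapNL [ 8.4 37.1]
flapNR [  2.3 -39.5]
bartip [29.5 70.2]
bar/arm [28.4 38.9]
[ 15  19  55  51 783] [252.1532567 244.7752235]
cast [-23.1  -1.9] [array([-36.1, -20.6]), array([-34.5,  18.6]), array([-10.4,  16.4]), array([-11.1, -23.8])]
```

View pics/w1c.png

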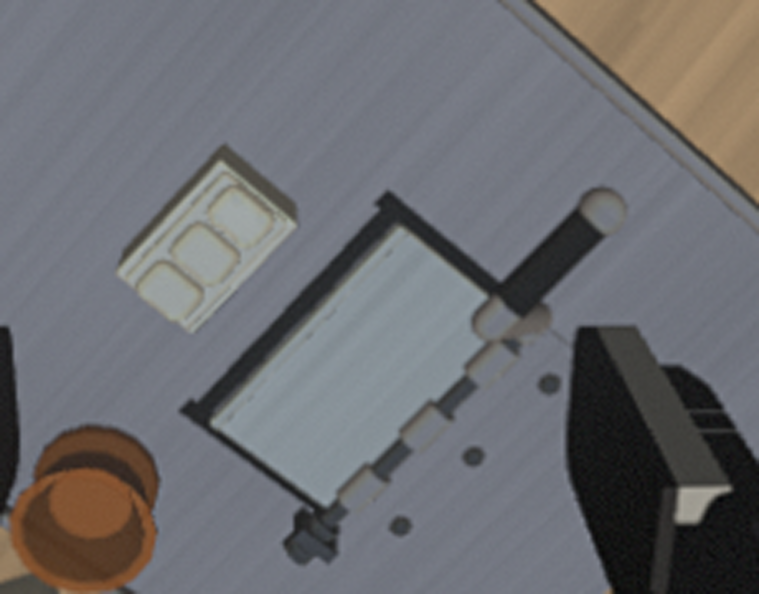

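```bash
python3 - <<'E'
from wm import *
A=r.camera_model('scene');B=r.camera_model('side')
sc=lambda p:(np.array(p)+.5)/4.8-.5+[245,175]; sd=lambda p:(np.array(p)+.5)/4.8-.5+[180,190]
for n,p in(('nr',(278,240)),('nl',(390,300)),('hingeL',(355,378)),('hingeR',(232,293))): print('scene',n,tb(onz(A,sc(p),.066)))
for n,p in(('nr',(445,207)),('nl',(342,307)),('fl',(270,265)),('fr',(362,168))): print('side',n,tb(onz(B,sd(p),.064)))
w=lambda p:(np.array(p)+.5)/3.3-.5+[190,170]
for n,p,z in(('fnr',(190,408),.063),('fnl',(388,197),.063),('c1 top near R',(120,270),.076),('top near L',(222,160),.076),('top far L',(296,222),.076),('top far R',(192,330),.076),('bot nearL',(226,147),.062),('rim outer',(540,0),.068),('rim outer2',(758,208),.068),('bar top tip',(604,211),.099)): print('wrist',n,tb(onz(m,w(p),z)))
E
```

```text
scene nr [  5.1 -37.4]
scene nl [ 2.8 28.3]
scene hingeL [52.7 40.7]
scene hingeR [ 47.  -35.6]
side nr [  1.  -35.7]
side nl [ 3.6 38.7]
side fl [44.2 36.4]
side fr [ 46.3 -35. ]
wrist fnr [  3.4 -43.2]
wrist fnl [ 4.2 33.2]
wrist c1 top near R [-36.1 -17.8]
wrist top near L [-34.8  19. ]
wrist top far L [-12.1  18.1]
wrist top far R [-13.4 -19.3]
wrist bot nearL [-33.7  17.8]
wrist rim outer [-2.2 92.1]
wrist rim outer2 [72.8 88.9]
wrist bar top tip [30.1 68.7]
```

The wrist view agrees with the other two once the arm's settling lag at capture is allowed for. The cast is at box (-24, +5) mm and nearly square. Now I'll descend behind both the cast and the bar.

```bash
python3 -c "
from plan import *
now(); rel((-50,5),40.2,70.8,.056)"
```

```text
t 3.12 CR [-50.7   6.7] CL [15.2 61.5] alpha 39.7 w 71.2 z 0.1696 tilt [-0.002 -0.001 -1.   ] F [ 0.1 -0.1  0.8] j [ 0.08  0.58 -0.46  1.81  0.34  0.83  0.04]
T [0.5515 0.0926 0.056 ] shift/0.12 [-0.013 -0.005  0.947] turn -0.005
```

Emit:
jog_arm([
  [[-0.013, -0.005, 0.2, 0], [-0.013, -0.005, 0.4, 0], [-0.013, -0.005, 0.6, 0], [-0.013, -0.005, 0.75, 0], [-0.013, -0.005, 0.8, 0]],
])

```text
time_s: 3.53
position: [0.551, 0.091, 0.0727]
tool_rot: [0.473, 0.881, -0.002, -0.001]
ft_force: [-0.3, 0.4, -0.1]
grip_width: 0.0707
grasp_force: 0.0
```

Emit:
jog_arm([
  [[0, 0, 0.04, 0], [0, 0, 0.08, 0], [0, 0, 0.12, 0], [0, 0, 0.14, 0], [0, 0, 0.14, 0]],
])

```text
time_s: 3.95
position: [0.5526, 0.0935, 0.0578]
tool_rot: [0.471, 0.882, 0.0, 0.0]
ft_force: [-0.1, 0.7, 0.2]
grip_width: 0.0709
grasp_force: 0.0
```

```bash
python3 -c "
from plan import *
now(); rel((-50,5),40.2,70.8,.056)
a,_=snap('wrist','w2'); b,_=snap('side','s2'); c,_=snap('scene','c2')
z=cv2.resize(b[160:310,170:345],(490,420))
y=cv2.resize(c[150:300,235:410],(490,420))
cv2.imwrite('pics/v2.png',cv2.cvtColor(np.hstack([y,z])[:,:980],cv2.COLOR_RGB2BGR)); cv2.imwrite('pics/v2.png',cv2.resize(cv2.imread('pics/v2.png'),(800,343)))"
```

```text
t 3.95 CR [-49.3   6.2] CL [16.2 60.9] alpha 39.8 w 70.9 z 0.0578 tilt [ 0. -0. -1.] F [-0.1  0.7  0.2] j [ 0.02  0.74 -0.36  1.89  0.45  0.59 -0.05]
T [0.5515 0.0926 0.056 ] shift/0.12 [-0.002 -0.012  0.015] turn -0.004
```

View pics/v2.png

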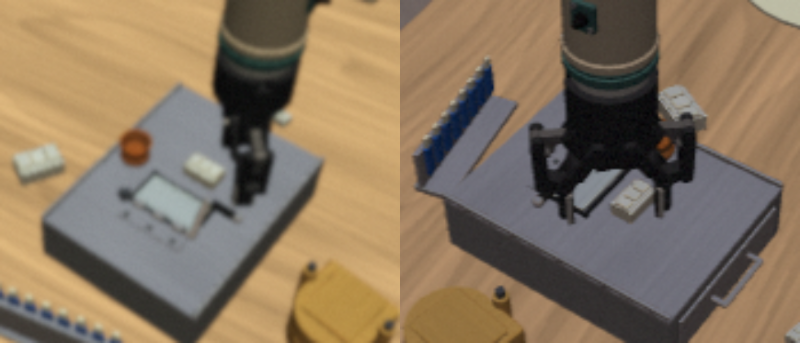

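The right fingertip stands behind the cast and the left one on the near side of the bar, and nothing has been touched. Now I'll push slowly along box +x.

Emit:
jog_arm([
  [[-0.015, 0.01, 0.01, 0], [-0.03, 0.026, 0.01, 0], [-0.046, 0.042, 0.01, 0], [-0.062, 0.058, 0.01, 0], [-0.07, 0.066, 0.01, 0]],
])

```text
time_s: 4.52
position: [0.564, 0.091, 0.0564]
tool_rot: [0.471, 0.882, 0.0, -0.0]
ft_force: [-1.8, 0.9, 0.5]
grip_width: 0.0707
grasp_force: 1.0
```

Emit:
jog_arm([
  [[-0.01, 0.012, 0, 0], [-0.02, 0.024, 0, 0], [-0.03, 0.036, 0, 0], [-0.04, 0.048, 0, 0], [-0.043, 0.051, 0, 0]],
])

```text
time_s: 4.93
position: [0.5701, 0.0909, 0.0564]
tool_rot: [0.471, 0.882, -0.001, -0.001]
ft_force: [-4.5, 1.9, 4.0]
grip_width: 0.0708
grasp_force: 2.6
```

```bash
cat > look.py <<'E'
import sys
from plan import *
now(); k=sys.argv[1]
b,B=snap('side','s'+k); c,A=snap('scene','c'+k)
z=cv2.resize(b[190:290,190:310],(400,333),interpolation=cv2.INTER_CUBIC); y=cv2.resize(c[180:280,270:390],(400,333),interpolation=cv2.INTER_CUBIC)
cv2.imwrite(f'pics/v{k}.png',cv2.cvtColor(np.hstack([y,z]),cv2.COLOR_RGB2BGR))
E
python3 look.py 3; python3 -c "
from plan import *
rel((-20,5),42,70.8,.056);rel((-10,5),43,70.8,.056)"
```

```text
t 4.93 CR [-31.6   5.4] CL [33.9 60.2] alpha 39.9 w 70.8 z 0.0564 tilt [-0.003  0.    -1.   ] F [-4.5  1.9  4. ] j [ 0.03  0.76 -0.37  1.84  0.44  0.62 -0.02]
T [0.5805 0.0901 0.056 ] shift/0.12 [-0.053  0.067  0.004] turn -0.023
T [0.5899 0.0894 0.056 ] shift/0.12 [-0.101  0.129  0.004] turn -0.034
```

View pics/v3.png

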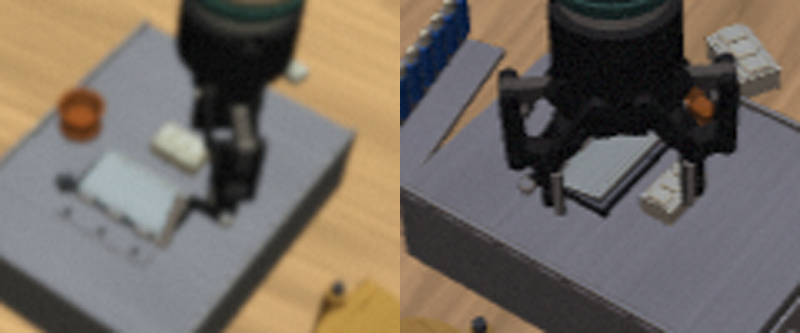

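The flap has started to lift and the cast is in contact with the right fingertip, still nearly square. I'll continue and measure the cast's pose from the wrist camera.

Emit:
jog_arm([
  [[-0.011, 0.013, 0, -0.005], [-0.022, 0.027, 0, -0.01], [-0.033, 0.04, 0, -0.015], [-0.044, 0.054, 0, -0.02], [-0.053, 0.067, 0, -0.023]],
])

```text
time_s: 5.45
position: [0.582, 0.0892, 0.0564]
tool_rot: [0.455, 0.89, -0.0, -0.0]
ft_force: [-3.0, 0.0, 1.7]
grip_width: 0.0707
grasp_force: 1.8
```

```bash
cat > cast.py <<'E'
from wm import *
import sys
now(); m=r.camera_model('wrist'); im,_=snap('wrist','w'+sys.argv[1]); x=im.astype(int)
mk=((x.min(2)>110)&(x[...,0]-x[...,2]>2)&(x[...,0]-x[...,2]<45)).astype(np.uint8)
mk=cv2.morphologyEx(mk,cv2.MORPH_OPEN,np.ones((3,3),np.uint8))
n,l,st,ce=cv2.connectedComponentsWithStats(mk)
for i in range(1,n):
    X=tb(onz(m,ce[i],.076))
    if st[i,4]>150 and abs(X[0])<90 and abs(X[1])<60:
        ys,xs=np.nonzero(l==i); P=np.array([tb(onz(m,p,.076)) for p in np.c_[xs,ys]],np.float32); rc=cv2.minAreaRect(P)
        print(st[i],X,'rect',np.round(rc[0],1),np.round(rc[1],1),round(rc[2],1))
E
python3 cast.py 4; python3 -c "
from plan import *
rel((-12,5),43,70.8,.056)"
```

```text
t 5.45 CR [-18.4   4.3] CL [45.  61.3] alpha 42.0 w 70.7 z 0.0564 tilt [-0. -0. -1.] F [-3.   0.   1.7] j [ 0.04  0.77 -0.38  1.81  0.45  0.64  0.02]
[193 263  28  24 172] [-23.8  17.7] rect [-23.3  17.1] [14.1  5.5] 1.4
T [0.5879 0.0896 0.056 ] shift/0.12 [-0.023  0.038  0.003] turn -0.012
```

```bash
python3 -c "
import cv2
a=cv2.imread('pics/w4.png');c=cv2.imread('pics/w4.png')[120:400,100:480];cv2.imwrite('pics/w4c.png',cv2.resize(c,None,fx=2.1,fy=2.1,interpolation=cv2.INTER_CUBIC))"
```

```text
(no output)
```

View pics/w4c.png

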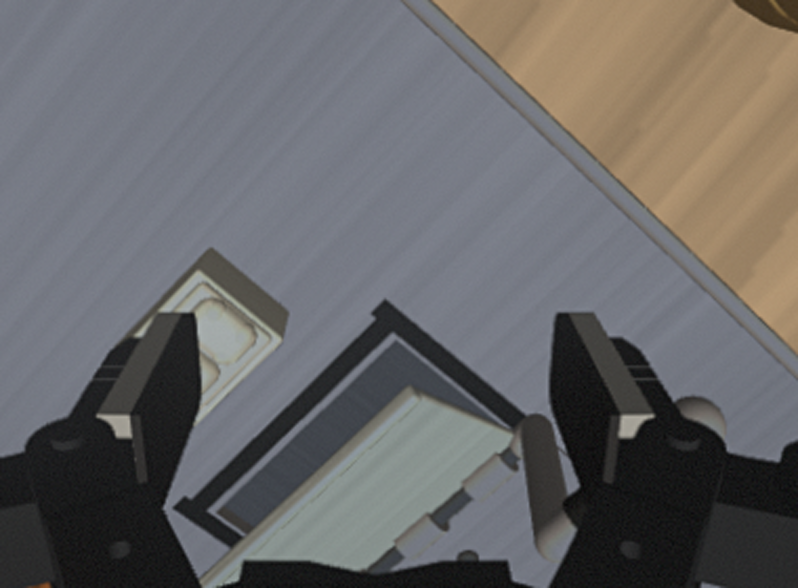

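The wrist picture shows the flap standing open, with the hole's dark mouth visible. The cast's left part is at about (240,330) in the crop, still roughly square, and the finger is behind it.

```bash
python3 -c "
from wm import *
for p,z in(((283,338),.076),((207,268),.076),((287,312),.062),((210,248),.062),((203,418),.076),((385,303),.063),((178,507),.063)): print(tb(onz(m,(np.array(p)+.5)/2.1-.5+[100,120],z)))
rel((-8,4),43,70.8,.056)
"
```

```text
[-11.9  22.5]
[-33.8  24.4]
[-11.7  21.2]
[-34.6  21.8]
[-12.2  -4.8]
[ 3.2 38.3]
[  2.8 -39.3]
T [0.5918 0.0882 0.056 ] shift/0.12 [-0.051  0.058  0.003] turn -0.012
```

```bash
python3 -c "
from wm import *
S=r.sense();R=Rt.from_quat(S['tool_rot']).as_matrix();p=S['position']
print('cam in tool',R.T@(-np.array(m['R']).T@np.array(m['t'])-p),'axis',R.T@np.array(m['R'])[2])
w=.0707
for z in(-.009,-.03):
  for y in(-w/2,-w/2-.0145,w/2,w/2+.0145):
    for x in(-.011,.011):
      print((x,round(y,3),z),(((proj(m,p+R@[x,y,z])[0]-[100,120]+.5)*2.1).round()))
"
```

```text
cam in tool [ 0.07831227  0.00066753 -0.16232494] axis [-3.06564973e-01  1.12699301e-04  9.51849728e-01]
(-0.011, -0.035, -0.009) [218. 352.]
(0.011, -0.035, -0.009) [212. 264.]
(-0.011, -0.05, -0.009) [156. 352.]
(0.011, -0.05, -0.009) [146. 264.]
(-0.011, 0.035, -0.009) [526. 352.]
(0.011, 0.035, -0.009) [533. 264.]
(-0.011, 0.05, -0.009) [589. 352.]
(0.011, 0.05, -0.009) [598. 264.]
(-0.011, -0.035, -0.03) [198. 405.]
(0.011, -0.035, -0.03) [190. 308.]
(-0.011, -0.05, -0.03) [128. 404.]
(0.011, -0.05, -0.03) [116. 307.]
(-0.011, 0.035, -0.03) [546. 405.]
(0.011, 0.035, -0.03) [554. 308.]
(-0.011, 0.05, -0.03) [617. 405.]
(0.011, 0.05, -0.03) [628. 307.]
```

```bash
python3 -c "
from wm import *
B=r.camera_model('side')
# tips seen in v3 (side half), CR=(-31.6,5.4) CL=(33.9,60.2), alpha 39.9
a=np.radians(39.9);u=np.array([np.cos(a),np.sin(a)]);n=np.array([u[1],-u[0]])
f=lambda b,z:np.array([q[0]+(c*b[0]-s*b[1])/1e3,q[1]+(s*b[0]+c*b[1])/1e3,z])
CR=np.array([-31.6,5.4]);CL=np.array([33.9,60.2])
for z in(.066,.076,.087):
  for nm,b in(('R inner',CR),('R inner+x',CR-22*n),('L inner',CL-14.5*u),('L inner +x',CL-14.5*u-22*n)):
    x=proj(B,f(b,z))[0]; print(z,nm,((x-[190,190])/.3+[400,0]).round())
"
```

```text
0.066 R inner [680. 200.]
0.066 R inner+x [684. 227.]
0.066 L inner [566. 209.]
0.066 L inner +x [568. 235.]
0.076 R inner [680. 189.]
0.076 R inner+x [684. 216.]
0.076 L inner [565. 198.]
0.076 L inner +x [567. 224.]
0.087 R inner [680. 177.]
0.087 R inner+x [684. 203.]
0.087 L inner [564. 186.]
0.087 L inner +x [566. 212.]
```

Both cameras show the fingertips about 30 mm behind the TCP, not the 10 mm I assumed, so the right tip is passing over the cast without touching it. I need to go lower, so first I'll check the palm's clearance numerically.

```bash
python3 -c "
from wm import *
B=r.camera_model('side');A=r.camera_model('scene')
a=np.radians(39.9);u=np.array([np.cos(a),np.sin(a)]);n=np.array([u[1],-u[0]])
f=lambda b,z:np.array([q[0]+(c*b[0]-s*b[1])/1e3,q[1]+(s*b[0]+c*b[1])/1e3,z])
T=np.array([-31.6,5.4])+u*35.4-11*n
im=cv2.imread('pics/s3.png').astype(int)
for nm,o in(('mid',-38*n),('u+25',-38*n+25*u),('u-25',-38*n-25*u),('u+38',-38*n+38*u)):
  print(nm,[(z,int(im[tuple(proj(B,f(T+o,z))[0][::-1].round().astype(int))].max())) for z in np.arange(.09,.19,.006).round(3)])
for z in(.1,.13): print(z,proj(B,f(T-38*n,z))[0].round())
" ; python3 look.py 5
```

```text
mid [(np.float64(0.09), 123), (np.float64(0.096), 123), (np.float64(0.102), 122), (np.float64(0.108), 123), (np.float64(0.114), 121), (np.float64(0.12), 123), (np.float64(0.126), 124), (np.float64(0.132), 58), (np.float64(0.138), 32), (np.float64(0.144), 61), (np.float64(0.15), 113), (np.float64(0.156), 131), (np.float64(0.162), 144), (np.float64(0.168), 144), (np.float64(0.174), 145), (np.float64(0.18), 20), (np.float64(0.186), 14)]
u+25 [(np.float64(0.09), 127), (np.float64(0.096), 124), (np.float64(0.102), 122), (np.float64(0.108), 124), (np.float64(0.114), 126), (np.float64(0.12), 90), (np.float64(0.126), 39), (np.float64(0.132), 58), (np.float64(0.138), 142), (np.float64(0.144), 145), (np.float64(0.15), 143), (np.float64(0.156), 145), (np.float64(0.162), 142), (np.float64(0.168), 109), (np.float64(0.174), 17), (np.float64(0.18), 15), (np.float64(0.186), 20)]
u-25 [(np.float64(0.09), 123), (np.float64(0.096), 126), (np.float64(0.102), 80), (np.float64(0.108), 82), (np.float64(0.114), 155), (np.float64(0.12), 147), (np.float64(0.126), 161), (np.float64(0.132), 155), (np.float64(0.138), 159), (np.float64(0.144), 142), (np.float64(0.15), 122), (np.float64(0.156), 128), (np.float64(0.162), 122), (np.float64(0.168), 8), (np.float64(0.174), 25), (np.float64(0.18), 19), (np.float64(0.186), 22)]
u+38 [(np.float64(0.09), 123), (np.float64(0.096), 125), (np.float64(0.102), 124), (np.float64(0.108), 121), (np.float64(0.114), 122), (np.float64(0.12), 52), (np.float64(0.126), 50), (np.float64(0.132), 44), (np.float64(0.138), 38), (np.float64(0.144), 51), (np.float64(0.15), 87), (np.float64(0.156), 20), (np.float64(0.162), 15), (np.float64(0.168), 15), (np.float64(0.174), 23), (np.float64(0.18), 26), (np.float64(0.186), 23)]
0.1 [258. 258.]
0.13 [258. 248.]
t 5.5 CR [-17.9   4.2] CL [45.7 61.4] alpha 41.9 w 71.0 z 0.0564 tilt [ 0.001 -0.    -1.   ] F [-2.1  0.8  2.9] j [ 0.04  0.77 -0.38  1.81  0.45  0.64  0.02]
```

The palm is far above everything (z about 0.17), so there is room to go lower. I'll back off, descend 20 mm and push again.

```bash
python3 -c "
from plan import *
rel((-50,4),41,70.8,.056)"
```

```text
T [0.551  0.0919 0.056 ] shift/0.12 [ 0.17  -0.197  0.003] turn 0.01
```

Emit:
jog_arm([
  [[0.034, -0.04, 0, 0.002], [0.068, -0.08, 0, 0.004], [0.102, -0.12, 0, 0.006], [0.136, -0.16, 0, 0.008], [0.17, -0.197, 0, 0.01]],
])

```text
time_s: 6.02
position: [0.5507, 0.0921, 0.0567]
tool_rot: [0.462, 0.887, 0.0, 0.001]
ft_force: [0.4, 0.3, -0.8]
grip_width: 0.0707
grasp_force: 0.0
```

Emit:
jog_arm([
  [[0, 0, 0, 0], [0, 0, 0.03, 0], [0, 0, 0.06, 0], [0, 0, 0.09, 0], [0, 0, 0.1, 0]],
])

```text
time_s: 6.43
position: [0.5508, 0.0919, 0.0436]
tool_rot: [0.462, 0.887, -0.0, -0.0]
ft_force: [-0.4, 0.1, -0.4]
grip_width: 0.071
grasp_force: 0.0
```

Emit:
jog_arm([
  [[0, 0, 0.015, 0], [0, 0, 0.03, 0], [0, 0, 0.045, 0], [0, 0, 0.055, 0], [0, 0, 0.055, 0]],
])

```text
time_s: 6.85
position: [0.5506, 0.092, 0.0376]
tool_rot: [0.462, 0.887, -0.0, -0.0]
ft_force: [-0.2, -0.7, -0.7]
grip_width: 0.0706
grasp_force: 0.0
```

```bash
python3 -c "
from plan import *
now(); rel((-30,4.5),41,70.8,.037); rel((-20,4.5),42,70.8,.037)"; python3 look.py 6
```

```text
t 6.85 CR [-50.3   4.1] CL [13.9 60. ] alpha 41.0 w 70.6 z 0.0376 tilt [-0. -0. -1.] F [-0.2 -0.7 -0.7] j [ 0.01  0.77 -0.35  1.9   0.47  0.55 -0.05]
T [0.571  0.0903 0.037 ] shift/0.12 [-0.109  0.131  0.005] turn 0.0
T [0.5804 0.0896 0.037 ] shift/0.12 [-0.159  0.192  0.005] turn -0.011
t 6.85 CR [-50.3   4.1] CL [13.9 60. ] alpha 41.0 w 70.6 z 0.0376 tilt [-0. -0. -1.] F [-0.2 -0.7 -0.7] j [ 0.01  0.77 -0.35  1.9   0.47  0.55 -0.05]
```

Emit:
jog_arm([
  [[-0.014, 0.017, 0, 0], [-0.028, 0.034, 0, 0], [-0.042, 0.05, 0, 0], [-0.056, 0.067, 0, 0], [-0.068, 0.081, 0, 0]],
])

```text
time_s: 7.37
position: [0.5639, 0.0909, 0.0379]
tool_rot: [0.462, 0.887, 0.0, 0.0]
ft_force: [-1.1, 0.1, 0.1]
grip_width: 0.0708
grasp_force: 0.4
```

Emit:
jog_arm([
  [[-0.01, 0.012, 0, 0], [-0.02, 0.024, 0, 0], [-0.03, 0.036, 0, 0], [-0.041, 0.05, 0, 0], [-0.041, 0.05, 0, 0]],
])

```text
time_s: 7.78
position: [0.5693, 0.0908, 0.0378]
tool_rot: [0.462, 0.887, -0.001, -0.001]
ft_force: [-5.9, 0.0, 3.8]
grip_width: 0.0711
grasp_force: 3.4
```

```bash
cat > cast.py <<'E'
from wm import *
import sys
def run(im):
    x=im.astype(int); mk=((x.max(2)>75)&(x[...,0]-x[...,2]>-3)).astype(np.uint8)
    mk=cv2.morphologyEx(mk,cv2.MORPH_OPEN,np.ones((3,3),np.uint8))
    n,l,st,ce=cv2.connectedComponentsWithStats(mk)
    for i in range(1,n):
        X=tb(onz(m,ce[i],.076))
        if st[i,4]>100 and abs(X[0])<70 and abs(X[1])<50:
            ys,xs=np.nonzero(l==i); P=np.array([tb(onz(m,p,.072)) for p in np.c_[xs,ys]],np.float32); rc=cv2.minAreaRect(P)
            print(st[i],X,'x',P[:,0].min(),P[:,0].max(),'y',P[:,1].min(),P[:,1].max(),'rect',np.round(rc[0],1),np.round(rc[1],1),round(rc[2],1))
if __name__=='__main__':
    now(); m=r.camera_model('wrist'); im,_=snap('wrist','w'+sys.argv[1]); run(im)
E
python3 cast.py 7;python3 -c "
from plan import *
rel((-20,4.5),42,70.8,.037); rel((-10,4.5),43,70.8,.037)"
```

```text
t 7.78 CR [-31.8   4.7] CL [32.7 61. ] alpha 41.1 w 71.1 z 0.0378 tilt [-0.003 -0.    -1.   ] F [-5.9  0.   3.8] j [ 0.02  0.79 -0.36  1.85  0.46  0.59 -0.02]
[ 179  282   85   98 3042] [-21.3  13.6] x -32.9 -5.4 y -20.4 27.9 rect [-20.3   3.8] [46.7 27.1] 85.1
[148 317  15  12 128] [-42.2  -3.4] x -45.6 -38.0 y -9.3 -3.4 rect [-41.7  -7.2] [5.8 5.5] 42.0
[247 325  72  61 381] [ 6.4 18.6] x 7.4 12.0 y -7.2 35.9 rect [ 8.5 14.4] [43.2  4.3] 86.1
[345 376  20  19 151] [41.1 26.7] x 42.8 46.2 y 18.3 30.5 rect [44.5 24.4] [12.2  3.4] 90.0
T [0.5804 0.0896 0.037 ] shift/0.12 [-0.061  0.07   0.007] turn -0.01
T [0.5898 0.0889 0.037 ] shift/0.12 [-0.111  0.131  0.006] turn -0.021
```

Emit:
jog_arm([
  [[-0.012, 0.014, 0, -0.002], [-0.024, 0.028, 0, -0.004], [-0.036, 0.042, 0, -0.006], [-0.048, 0.056, 0, -0.008], [-0.061, 0.07, 0, -0.01]],
])

```text
time_s: 8.25
position: [0.5812, 0.0894, 0.0401]
tool_rot: [0.455, 0.891, -0.001, -0.0]
ft_force: [-10.4, -2.2, 22.3]
grip_width: 0.071
grasp_force: 12.1
```

```bash
python3 cast.py 8;python3 -c "
from plan import *
rel((-14,4),42.5,70.8,.037); rel((-8,4),43.5,70.8,.037)"
```

```text
t 8.25 CR [-19.3   4.3] CL [44.3 61.5] alpha 42.0 w 71.0 z 0.0401 tilt [-0.001 -0.001 -1.   ] F [-10.4  -2.2  22.3] j [ 0.03  0.8  -0.37  1.82  0.47  0.61  0.  ]
[ 181  281   83   95 2988] [-9.  12.9] x -20.9 8.1 y -21.6 27.3 rect [-8.9  3.4] [45.9 28.1] 79.2
[148 317  15  12 129] [-29.4  -5.7] x -32.7 -25.0 y -11.9 -5.6 rect [-28.7  -9.5] [5.8 5.6] 43.2
[230 325  82  62 553] [15.4 13.6] x 15.8 24.4 y -14.5 31.7 rect [17.4  9. ] [46.7  7.9] 82.2
[324 359  20  19 139] [41.9 26.7] x 43.3 46.6 y 18.4 30.8 rect [44.9 24.6] [12.4  3.2] 89.2
T [0.5861 0.0886 0.037 ] shift/0.12 [-0.021  0.02   0.028] turn -0.006
T [0.5915 0.0884 0.037 ] shift/0.12 [-0.05   0.056  0.028] turn -0.017
```

The upward force of 22 N comes from the bar rising under the left knuckle. I'll raise the hand slightly, move the contact a few mm to the right to undo the cast's small rotation, and then go on.

Emit:
jog_arm([
  [[0, 0, -0.015, 0], [0, 0, -0.03, 0], [0, 0, -0.042, 0], [0, 0, -0.042, 0]],
])

```text
time_s: 8.63
position: [0.5814, 0.0891, 0.0426]
tool_rot: [0.455, 0.89, -0.0, -0.001]
ft_force: [-2.0, -0.8, 0.1]
grip_width: 0.0711
grasp_force: 1.4
```

```bash
python3 -c "
from plan import *
now();rel((-22,-1),42,70.8,.042); rel((-12,-1),43,70.8,.042)"
```

```text
t 8.63 CR [-19.1   4. ] CL [44.6 61.2] alpha 41.9 w 71.1 z 0.0426 tilt [-0.002 -0.    -1.   ] F [-2.  -0.8  0.1] j [ 0.03  0.79 -0.37  1.82  0.46  0.62  0.01]
T [0.5778 0.0843 0.042 ] shift/0.12 [-0.014 -0.047  0.005] turn -0.001
T [0.5872 0.0836 0.042 ] shift/0.12 [-0.065  0.013  0.005] turn -0.012
```

Force gone. Now I'll shift the contact to the right and push on.

Emit:
jog_arm([
  [[0.01, -0.03, 0, 0], [-0.014, -0.047, 0, 0], [-0.028, -0.03, 0, -0.004], [-0.045, -0.01, 0, -0.008], [-0.065, 0.013, 0, -0.012]],
])

```text
time_s: 9.05
position: [0.5884, 0.0832, 0.043]
tool_rot: [0.447, 0.895, -0.0, 0.0]
ft_force: [-3.1, -0.3, 2.4]
grip_width: 0.0708
grasp_force: 1.8
```

```bash
python3 cast.py 9;python3 -c "
from plan import *
rel((-5,-2),43.5,70.8,.042); rel((2,-2),44.5,70.8,.042)"
```

```text
t 9.05 CR [-10.8  -1.3] CL [51.5 56.9] alpha 43.0 w 70.8 z 0.043 tilt [-0.    -0.001 -1.   ] F [-3.1 -0.3  2.4] j [ 0.05  0.8  -0.38  1.8   0.47  0.63  0.03]
[ 183  270   90   95 3137] [-1.3 11.3] x -12.8 16.2 y -21.4 26.6 rect [1.  2.6] [46.6 27.8] 85.5
[148 317  15  12 128] [-20.2 -14. ] x -23.6 -15.7 y -19.9 -13.8 rect [-19.6 -17.8] [6.1 5.7] 43.2
[ 222  318  129   75 4104] [32.7 11.6] x 23.4 47.6 y -24.6 38.4 rect [35.   6.9] [63.6 23.6] 88.1
T [0.5938 0.0821 0.042 ] shift/0.12 [-0.028  0.024  0.009] turn -0.005
T [0.6003 0.0817 0.042 ] shift/0.12 [-0.062  0.065  0.009] turn -0.017
```

Emit:
jog_arm([
  [[-0.01, 0.015, 0, -0.003], [-0.02, 0.03, 0, -0.006], [-0.03, 0.046, 0, -0.01], [-0.04, 0.061, 0, -0.014], [-0.05, 0.076, 0, -0.017]],
])

```text
time_s: 9.52
position: [0.5985, 0.0835, 0.0424]
tool_rot: [0.435, 0.901, -0.001, -0.0]
ft_force: [-4.3, -1.3, -0.0]
grip_width: 0.0709
grasp_force: 1.8
```

```bash
python3 cast.py 10;python3 -c "
from plan import *
rel((8,0),46,70.8,.042); rel((14,0),48,70.8,.042)"
```

```text
t 9.52 CR [ 0.1 -0.4] CL [60.9 59.5] alpha 44.5 w 70.9 z 0.0424 tilt [-0.001 -0.001 -1.   ] F [-4.3 -1.3 -0. ] j [ 0.05  0.81 -0.39  1.77  0.47  0.65  0.06]
[ 183  271   89   94 4831] [10.   9.4] x -3.1 24.7 y -21.1 28.0 rect [10.8  3.4] [49.1 27.8] 90.0
[ 219  314  150   74 2800] [43.3 17. ] x 33.7 82.8 y -23.2 43.4 rect [45.2 14.6] [69.3 38.8] 46.3
[148 317  15  12 128] [ -9.1 -12.8] x -12.3 -4.5 y -18.6 -12.6 rect [ -8.3 -16.6] [6.  5.7] 45.0
T [0.6056 0.0836 0.042 ] shift/0.12 [-0.035  0.041  0.004] turn -0.016
T [0.6105 0.0837 0.042 ] shift/0.12 [-0.06   0.073  0.004] turn -0.038
```

Emit:
jog_arm([
  [[-0.009, 0.01, 0, -0.004], [-0.018, 0.02, 0, -0.008], [-0.027, 0.03, 0, -0.012], [-0.035, 0.041, 0, -0.016], [-0.035, 0.041, 0, -0.016]],
])

```text
time_s: 9.98
position: [0.6052, 0.0841, 0.0426]
tool_rot: [0.423, 0.906, -0.0, -0.0]
ft_force: [-4.7, -1.7, -1.7]
grip_width: 0.0709
grasp_force: 2.1
```

```bash
python3 cast.py 11;python3 -c "
from plan import *
rel((14,0),48,70.8,.042); rel((18,0),50,70.8,.042)"
```

```text
t 9.98 CR [7.5 0.4] CL [66.8 61.9] alpha 46.0 w 70.9 z 0.0426 tilt [-0.001 -0.    -1.   ] F [-4.7 -1.7 -1.7] j [ 0.06  0.82 -0.4   1.75  0.48  0.67  0.09]
[219 261  39  35 280] [ 8.  27.7] x 7.9 10.5 y 14.1 36.6 rect [ 9.2 25.4] [22.5  2.5] 89.6
[ 276  307   91   94 1769] [61.2 33.6] x 41.2 95.0 y 16.0 43.6 rect [67.2 31.4] [53.9 27.3] 3.8
[148 317  15  12 129] [ -1.2 -12.3] x -4.4 3.4 y -18.4 -12.1 rect [ -0.4 -16.1] [6.  5.7] 46.8
T [0.6105 0.0837 0.042 ] shift/0.12 [-0.032  0.032  0.005] turn -0.022
T [0.6134 0.0839 0.042 ] shift/0.12 [-0.046  0.051  0.005] turn -0.045
```

```bash
python3 -c "
import cv2
c=cv2.imread('pics/w11.png')[120:400,100:480];cv2.imwrite('pics/w11c.png',cv2.resize(c,None,fx=2.1,fy=2.1,interpolation=cv2.INTER_CUBIC))"
```

```text
(no output)
```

View pics/w11c.png

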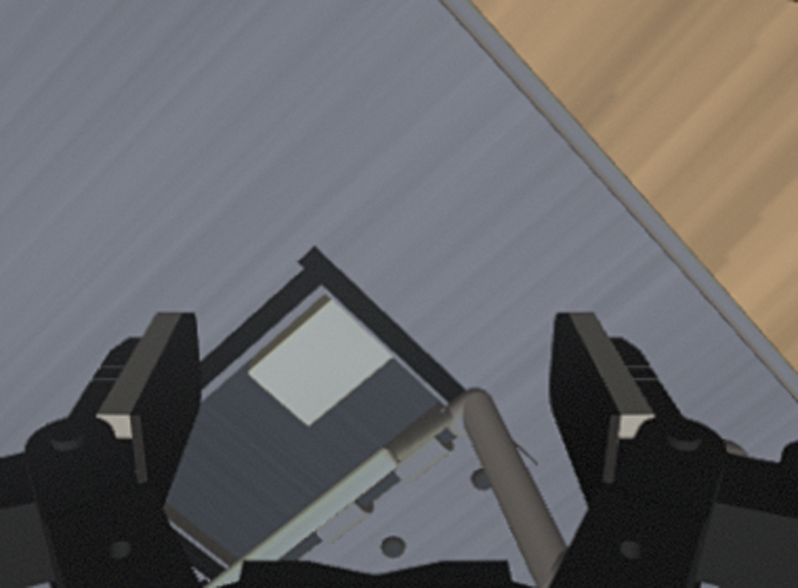

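The picture shows the cast lying inside on the box floor, flat face up at about (320,360), under the wide-open flap. I'll back off so the flap closes, then rise.

```bash
python3 -c "
from plan import *
rel((-52,2),43,70.8,.043)"
```

```text
T [0.5478 0.0909 0.043 ] shift/0.12 [ 0.349 -0.331 -0.003] turn 0.033
```

Emit:
jog_arm([
  [[0.035, -0.033, 0, 0.003], [0.07, -0.066, 0, 0.006], [0.105, -0.1, 0, 0.01], [0.14, -0.133, 0, 0.014], [0.175, -0.166, 0, 0.017]],
])

```text
time_s: 10.45
position: [0.5763, 0.0884, 0.0431]
tool_rot: [0.435, 0.9, 0.001, 0.0]
ft_force: [-2.6, 0.9, -1.6]
grip_width: 0.071
grasp_force: 0.9
```

Emit:
jog_arm([
  [[0.035, -0.033, 0, 0.003], [0.07, -0.066, 0, 0.006], [0.105, -0.1, 0, 0.01], [0.14, -0.133, 0, 0.014], [0.174, -0.165, 0, 0.016]],
])

```text
time_s: 10.87
position: [0.5485, 0.0919, 0.0432]
tool_rot: [0.447, 0.894, 0.001, 0.001]
ft_force: [-0.2, -0.6, 0.2]
grip_width: 0.0706
grasp_force: 0.0
```

```bash
python3 -c "
from plan import *
now()"
```

```text
t 10.87 CR [-51.3   3.2] CL [11.  61.2] alpha 43.0 w 70.6 z 0.0432 tilt [ 0.002  0.001 -1.   ] F [-0.2 -0.6  0.2] j [ 0.02  0.76 -0.36  1.91  0.48  0.56 -0.02]
```

Emit:
jog_arm([
  [[0, 0, -0.1, 0], [0, 0, -0.3, 0], [0, 0, -0.5, 0], [0, 0, -0.8, 0], [0, 0, -1, 0]],
])

```text
time_s: 11.28
position: [0.5494, 0.0921, 0.1664]
tool_rot: [0.447, 0.895, 0.001, 0.001]
ft_force: [0.6, 0.1, -0.9]
grip_width: 0.0709
grasp_force: 0.0
```

Emit:
jog_arm([
  [[0, 0, -0.2, 0], [0, 0, -0.3, 0], [0, 0, -0.3, 0], [0, 0, -0.3, 0], [0, 0, -0.3, 0]],
])

```text
time_s: 11.7
position: [0.5477, 0.0912, 0.1984]
tool_rot: [0.447, 0.895, -0.0, -0.0]
ft_force: [-0.6, -0.5, 0.0]
grip_width: 0.0709
grasp_force: 0.0
```

```bash
python3 - <<'E'
from plan import *
now()
for n,b in(('scene','scene0'),('side','side0')):
    im,_=snap(n,n+'9'); im=cv2.cvtColor(im,cv2.COLOR_RGB2BGR)
    d=cv2.absdiff(im,cv2.imread(f'pics/{b}.png')).max(2); mk=cv2.morphologyEx((d>40).astype(np.uint8),cv2.MORPH_OPEN,np.ones((3,3),np.uint8))
    k,l,st,ce=cv2.connectedComponentsWithStats(mk); print(n,[(s.tolist(),c.round().tolist()) for s,c in zip(st[1:],ce[1:]) if s[4]>12])
    # flap region brightness, before/after
w,_=snap('wrist','w12'); from cast import run
import cast; cast.m=r.camera_model('wrist'); run(w)
E
```

```text
t 11.7 CR [-52.1   2.3] CL [10.3 60.6] alpha 43.0 w 70.9 z 0.1984 tilt [-0.001 -0.    -1.   ] F [-0.6 -0.5  0. ] j [ 0.11  0.55 -0.5   1.79  0.33  0.89  0.11]
scene [([151, 0, 53, 46, 1276], [177.0, 19.0]), ([345, 0, 10, 28, 202], [349.0, 13.0]), ([356, 0, 4, 4, 14], [358.0, 1.0]), ([369, 0, 35, 13, 337], [385.0, 4.0]), ([408, 0, 4, 4, 15], [409.0, 1.0]), ([427, 5, 11, 26, 158], [431.0, 16.0]), ([402, 7, 6, 5, 23], [405.0, 9.0]), ([410, 6, 4, 4, 14], [412.0, 8.0]), ([410, 10, 16, 38, 337], [417.0, 26.0]), ([403, 19, 5, 9, 32], [405.0, 23.0]), ([335, 37, 41, 159, 3495], [353.0, 124.0]), ([366, 37, 15, 10, 101], [374.0, 41.0]), ([382, 37, 24, 17, 233], [393.0, 44.0]), ([402, 54, 7, 6, 31], [405.0, 57.0]), ([385, 75, 10, 9, 62], [389.0, 78.0]), ([368, 93, 5, 5, 20], [370.0, 95.0]), ([365, 99, 20, 11, 94], [374.0, 105.0]), ([323, 220, 8, 7, 33], [327.0, 223.0]), ([324, 229, 5, 4, 16], [326.0, 230.0])]
side [([481, 0, 46, 77, 1957], [501.0, 32.0]), ([530, 0, 30, 34, 674], [545.0, 17.0]), ([238, 10, 48, 45, 1722], [261.0, 32.0]), ([278, 55, 8, 9, 53], [282.0, 60.0]), ([543, 56, 17, 10, 135], [551.0, 61.0]), ([281, 65, 5, 3, 15], [283.0, 66.0]), ([240, 69, 46, 50, 1492], [265.0, 97.0]), ([224, 113, 81, 94, 4062], [264.0, 156.0]), ([557, 140, 3, 10, 26], [558.0, 144.0]), ([549, 218, 11, 41, 279], [554.0, 240.0]), ([263, 251, 10, 6, 36], [267.0, 254.0])]
```

```bash
python3 -c "
from plant import r
print(r.close_job())"
```

```text
the job is handed in; nothing more can be done
None
```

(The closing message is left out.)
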